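Rest the long attenuator on its cradle stand

ROBOT

A 6-joint arm with a two-finger parallel gripper is mounted at the origin on the work surface. World frame = base frame: x ahead of the robot, y to its left, z up, the work surface at z = 0. Lengths are in m, angles in rad, forces in N, time in s.
With the tool pointing down it reaches from about 0.275 to 0.875 m from the base axis. Payload 12.5 kg.
Tool frame: the origin (TCP) lies on the centre line of the jaws, within the pads' length; the fingertips stand r.finger_overhang ahead of it and the grasp point (between the pads) lies 3 mm ahead of it (r.finger_overhang is the distance from the TCP to the fingertips, in m); z points along the fingers, y is the direction in which the jaws open and shut (so a half turn about z gives the same grasp; the last joint's range is limited). The gripper opens to 85 mm and grips with 20 to 120 N. Pads are 22 mm wide; open, the fingers measure 114 mm over their backs; the gripper's body (76 mm by 85 mm) begins 54 mm behind the grasp point. The pads swing forward as they close: fully open they stand 13 mm farther back than shut.
Start: joints at [1.1, 0.351, 1.652, -0, 1.139, -0.085], TCP at [0.207, 0.51, 0.253] pointing down, gripper open.
Joint ranges: [-2.75, 2.75], [-0.79, 2.1], [0.01, 2.65], [-1.57, 4.71], [0.07, 3.14], [-2.87, 2.87]. Speed limits (rad/s): [2.22, 2.22, 2.79, 3.14, 3.14, 3.14].

INTERFACE

Orientations are given as a unit quaternion [x, y, z, w].
In Python, from cell import r, optics gives the robot as it stands. The module is installed in compiled form; this text tells all that it offers. Calls block until the motion is done:
- r.move_to(position, orientation): joint-space move of the TCP to a pose.
- r.move_linear(position, rot=None, vel=0.15): straight line of the TCP; rot=None keeps the orientation; vel is the mean speed in m/s.
- r.set_joints(angles): joint-space move.
- r.set_gripper(opening, squeeze=None): opening from 0.0 (shut) to 1.0 (fully open); squeeze is the grip in N (None keeps the last); returns when the fingers have stopped.
- r.sleep(seconds).
- r.inverse_kinematics(position, orientation): joint angles nearest the present ones, or None.
- optics.get_image(name): name is "scene" or "top" or "wrist"; returns a dict with "pixels" (420x560x3 uint8, red, green, blue), "depth" (420x560 float32, m along the optical axis (not along the pixel's ray), 0 where there is no reading), "fx", "fy", "cx", "cy" (pixels), "camera_from_world" (4x4, takes a point from world to camera coordinates); the wrist camera has in their place "mount" (4x4, takes a point from camera to tool coordinates, whose origin is the TCP and whose axes are the flange's). Camera axes: x right, y down, z forward; pixel columns grow to the right and rows downward; lengths in m; the calibration is good to about 2 mm. A picture is of the moment at which its call begins: read the wrist's pose just before it.
A pose or a line that the arm cannot do raises r.PlanningError and nothing moves.
- r.hand_in(): hands the job in, once; it reports no verdict.
Readings, each from a call of its own:
- r.current_t(): time.
- r.current_q(): joint angles.
- r.current_qvel(): joint speeds.
- r.current_effort(): joint torques, N m.
- r.current_tool_pos(): TCP position.
- r.current_ee_rot(): TCP orientation.
- r.current_contact_force(): force on the tool from outside, world axes, zero at the start.
- r.current_torque(): the same for the moment, N m.
- r.current_opening(): opening from 0.0 (shut) to 1.0 (fully open).
Only numpy, scipy, OpenCV 4.12 (cv2) and the standard library are available. Lean on these libraries where they do the work, as an engineer would, in place of code of your own. Each camera call takes 0.05 s, during which the arm holds its last target.

TASK

Pick up the longer of the two black finned attenuators and lay it level across the raised two-notch stand, a metal connector resting in each V notch. Let go only once it is down in the notches, and leave the short attenuator and the grey divider box where they lie.

Things in the scene. Friction and masses are not known exactly. Their poses are not given: they have to be found in the camera images.
- attenuator: The longer attenuator: black finned block 60 mm long (x), 36 mm wide (y), 36 mm high, with a round steel connector 18 mm in diameter, 36 mm long, on the axis at each end; 132 mm overall, the same both ways round, 0.18 to 0.35 kg. Origin at its very centre, where it balances, 18 mm above the bench at the start; x along the connectors. Grip across the 36 mm width.
- cradle (a point): Midway between the notches of the fixed stand, 93 mm above the bench: the attenuator's centre at rest. x notch to notch (attenuator's x lies along it, either way round), y across, z up. Base 124 x 64 x 8 mm; two aluminium Y posts 8 mm thick, mid-planes 47 mm either side; V notches: sides 60 degrees from level, bottom 75 mm up, mouth 36 mm wide; horns 46 mm over all, tips 108 mm up.
- short_attenuator: A bystander of the same make, too short for the stand: finned block 30 mm long (x), 36 mm wide and high, with steel connectors 15 mm long; 60 mm overall. Origin at its centre, 18 mm above the bench. Leave it where it lies.
- divider: A bystander: a grey metal power-divider box 70 (x) x 50 (y) x 22 mm (z) with small brass sockets. Origin at its centre, 11 mm above the bench. Leave it where it lies.

How it is judged:
By the outcome, as a careful person would: the job done as asked, in the order asked, and still so for the second after the job is handed in, with the robot touching nothing.
It also fails if it takes over 40 s, if anything falls off the work surface, if the arm or the gripper's body presses on something with over 40 N, if the wrist force passes 120 N, or if a joint passes its speed limit or range.

## Working session

There is one attempt and no reset: what is moved stays moved. The work goes in short steps, each a Python script; the robot and the scene stay as the last script left them, time stands still between calls to the robot, and variables do not carry over. Pictures are saved under pics/ and viewed, and the job is handed in when it is done.

```bash
mkdir -p pics; python3 - <<'E'
from cell import r, optics
import cv2, numpy as np, pickle
for n in ["scene","top","wrist"]:
    p=r.current_tool_pos();q=r.current_ee_rot()
    d=optics.get_image(n)
    cv2.imwrite(f"pics/{n}0.png",d["pixels"][:,:,::-1]); d['p']=p;d['q']=q
    pickle.dump(d,open(f"{n}0.pkl","wb"))
    print(n,d['fx'],d['cx'],d['cy'],np.round(d.get('camera_from_world',d.get('mount')),3).tolist())
print(r.current_t(),r.finger_overhang,p,q)
E
```

```text
scene 399.5199206143898 285.160001668831 202.7994078453221 [[-0.678, 0.735, -0.002, 0.352], [0.502, 0.462, -0.731, -0.227], [-0.536, -0.497, -0.683, 1.153], [0.0, 0.0, 0.0, 1.0]]
top 471.3515511443238 287.50815470935174 212.6572083693652 [[-0.002, -0.999, -0.032, 0.059], [-0.992, 0.006, -0.129, 0.583], [0.129, 0.032, -0.991, 0.993], [0.0, 0.0, 0.0, 1.0]]
wrist 296.8128439190746 276.8890852921575 201.98565348707177 [[-0.0, -0.947, -0.32, 0.083], [1.0, -0.0, -0.001, -0.0], [0.0, -0.32, 0.947, -0.12], [0.0, 0.0, 0.0, 1.0]]
0.15 0.022 [0.20682649 0.5093294  0.25282445] [ 1.91723087e-01  9.81448914e-01 -5.15821080e-04 -1.43193619e-04]
```

View pics/top0.png

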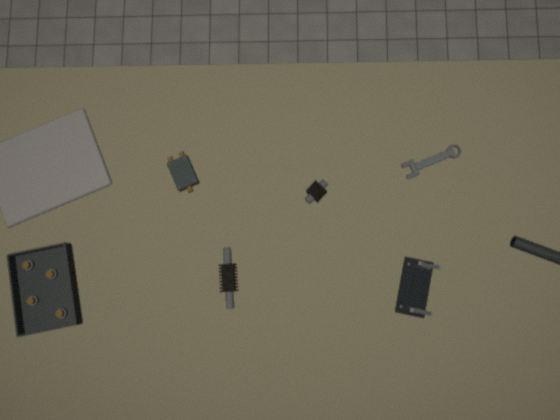

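View pics/scene0.png

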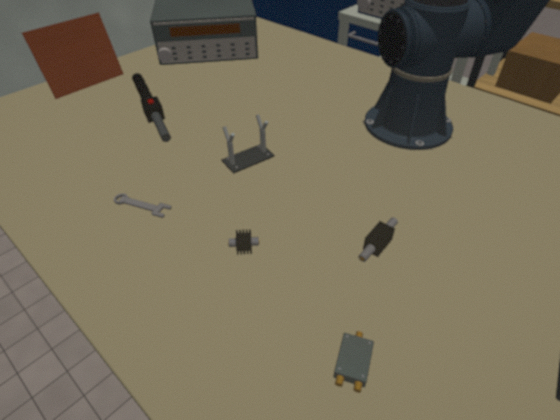

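View pics/wrist0.png

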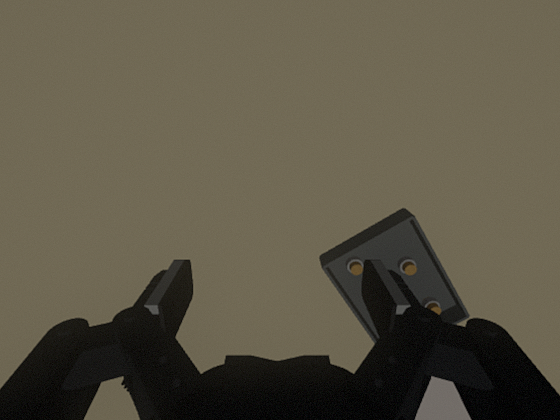

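The top view shows the long attenuator at about (228,278), the short one at (316,191), the divider at (183,172) and the stand at (414,288). Next I'll turn these into positions.

```bash
cat > h.py <<'E'
import numpy as np, cv2, pickle
def load(n): return pickle.load(open(n,'rb'))
def pts(d,T=None):
    """world points per pixel from depth"""
    C=np.linalg.inv(d['camera_from_world']) if T is None else T
    v,u=np.mgrid[0:420,0:560]; z=d['depth']
    P=np.stack([(u-d['cx'])/d['fx']*z,(v-d['cy'])/d['fy']*z,z],-1)
    return P@C[:3,:3].T+C[:3,3]
def ray(d,u,v,h,T=None):
    C=np.linalg.inv(d['camera_from_world']) if T is None else T
    w=C[:3,:3]@np.array([(u-d['cx'])/d['fx'],(v-d['cy'])/d['fy'],1]); o=C[:3,3]
    return o+w*(h-o[2])/w[2]
E
python3 - <<'E'
from h import *
for n in ['top0','scene0']:
    d=load(n+'.pkl'); W=pts(d); ok=d['depth']>0
    bx=(W[...,0]>.2)&(W[...,0]<.8)&(abs(W[...,1])<.5)&ok
    print(n,'table z',np.median(W[...,2][bx]))
    m=(bx&(W[...,2]>.006)&(W[...,2]<.15)).astype(np.uint8)
    k,l,s,c=cv2.connectedComponentsWithStats(m)
    for i in range(1,k):
        if s[i,4]<60: continue
        q=W[l==i]; r_=cv2.minAreaRect(q[:,:2].astype(np.float32))
        print(i,s[i],np.round(q.mean(0),4),'maxz',q[:,2].max().round(4),np.round(r_[0],4),np.round(r_[1],4),round(r_[2],1))
d=load('top0.pkl');p=d['pixels'][:,:,::-1]
a=cv2.resize(p[235:325,190:270],None,fx=5,fy=5,interpolation=2);b=cv2.resize(p[245:335,380:450],None,fx=5,fy=5,interpolation=2)
cv2.imwrite('pics/crop_top.png',cv2.convertScaleAbs(np.hstack([a,b]),alpha=1.8))
p=load('scene0.pkl')['pixels'][:,:,::-1]
a=cv2.resize(p[100:180,210:290],None,fx=5,fy=5,interpolation=2);b=cv2.resize(p[205:285,345:415],None,fx=5,fy=5,interpolation=2)
cv2.imwrite('pics/crop_scene.png',cv2.convertScaleAbs(np.hstack([a,b]),alpha=1.8))
E
```

```text
top0 table z 0.0007596173192599975
22 [401 144  61  35 428] [ 0.7047 -0.2661  0.0083] maxz 0.0135 [ 0.7071 -0.2696] [0.0366 0.1394] 23.4
23 [ 95 146  17  45 418] [0.6821 0.4865 0.0118] maxz 0.0179 [0.6941 0.4812] [0.1043 0.0374] 0.0
26 [167 151  33  42 791] [0.6793 0.2959 0.0211] maxz 0.0283 [0.6801 0.297 ] [0.0959 0.0503] 24.1
45 [305 179  23  25 357] [ 0.6322 -0.0061  0.03  ] maxz 0.0419 [ 0.633  -0.0064] [0.0357 0.0603] 45.9
110 [510 236  39  23 458] [ 0.507  -0.4635  0.0276] maxz 0.0356 [ 0.5075 -0.4673] [0.0758 0.0259] 68.3
117 [218 247  21  62 728] [0.4428 0.1868 0.0303] maxz 0.0409 [0.4428 0.1875] [0.1332 0.0376] 2.8
135 [ 395  257   47   61 1620] [ 0.4212 -0.2179  0.0201] maxz 0.1105 [ 0.4217 -0.2194] [0.0648 0.1236] 78.0
scene0 table z -0.0006283842134896522
1 [222 114  53  58 970] [ 0.4264 -0.2154  0.0325] maxz 0.1066 [ 0.4249 -0.2169] [0.0647 0.1236] 78.2
2 [156 120  15  22 194] [ 0.515  -0.4555  0.0242] maxz 0.0321 [ 0.5108 -0.4658] [0.0763 0.0242] 69.4
13 [150 203  21  13  91] [ 0.6906 -0.2228  0.0071] maxz 0.0094 [ 0.6912 -0.224 ] [0.0368 0.041 ] 26.3
16 [359 217  39  45 851] [0.4541 0.1927 0.0279] maxz 0.0387 [0.4459 0.1897] [0.1339 0.0367] 4.8
17 [228 229  32  24 460] [ 6.396e-01 -6.000e-04  2.590e-02] maxz 0.0374 [ 0.636 -0.005] [0.0387 0.0622] 46.0
18 [ 334  331   40   61 1667] [0.6879 0.3016 0.02  ] maxz 0.0254 [0.6821 0.2987] [0.0954 0.0499] 24.4
```

```bash
ls -la pics
```

```text
total 1520
drwxr-xr-x 2 agent agent   4096 Dec  7 16:40 .
drwxr-xr-x 3 agent agent   4096 Dec  7 16:40 ..
-rw-r--r-- 1 agent agent 269768 Dec  7 16:40 crop_scene.png
-rw-r--r-- 1 agent agent 300875 Dec  7 16:40 crop_top.png
-rw-r--r-- 1 agent agent 327546 Dec  7 16:39 scene0.png
-rw-r--r-- 1 agent agent 317797 Dec  7 16:39 top0.png
-rw-r--r-- 1 agent agent 324283 Dec  7 16:39 wrist0.png
```

View pics/crop_top.png

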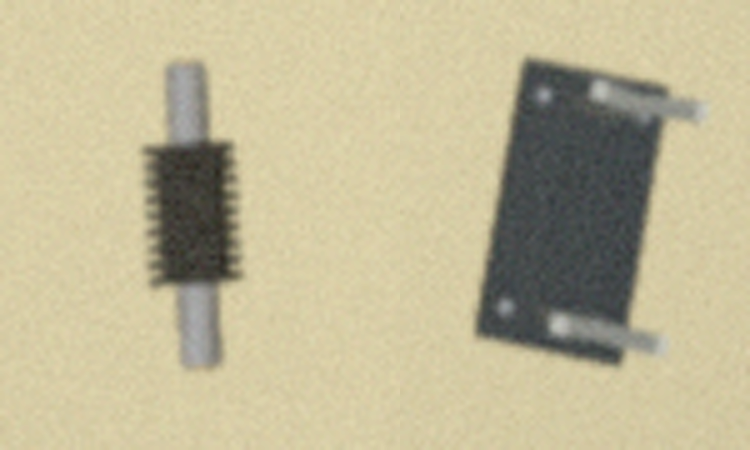

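View pics/crop_scene.png

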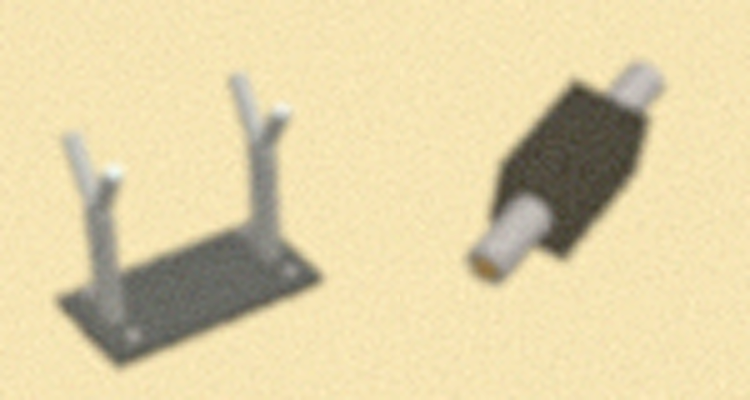

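The long attenuator is at about (0.444,0.188), with its axis at about +3°. The stand is at about (0.423,−0.218), with its axis at −12° and a base of 65 x 124 mm, which matches the sizes given. The two cameras differ by 3 mm, so I'll refine with wrist views over the stand and then over the attenuator.

```bash
cat >> h.py <<'E'
from scipy.spatial.transform import Rotation as R
def quat(adeg):
    a=np.radians(adeg)/2; return [np.cos(a),np.sin(a),0,0]
def snap(r,optics,name):
    p=np.array(r.current_tool_pos());q=np.array(r.current_ee_rot())
    d=optics.get_image('wrist'); T=np.eye(4);T[:3,:3]=R.from_quat(q).as_matrix();T[:3,3]=p
    d['T']=T@np.array(d['mount']); d['p']=p;d['q']=q
    cv2.imwrite(f'pics/{name}.png',cv2.convertScaleAbs(d['pixels'][:,:,::-1],alpha=1.6)); pickle.dump(d,open(name+'.pkl','wb')); return d
E
python3 - <<'E'
from cell import r, optics
from h import *
for nm,p,a in [('w_stand',[.423,-.218,.27],168),('w_att',[.444,.188,.22],183)]:
    r.move_to(p,quat(a)); d=snap(r,optics,nm)
    print(nm,r.current_t(),np.round(d['p'],4),np.round(d['q'],4),r.current_q().round(2) if hasattr(r.current_q(),'round') else r.current_q())
    W=pts(d,d['T']); ok=d['depth']>0
    near=ok&(np.hypot(W[...,0]-p[0],W[...,1]-p[1])<.1)
    zs=W[...,2][near]
    print('table',np.median(zs[zs<.006]))
    m=(near&(W[...,2]>.005)&(W[...,2]<.13)).astype(np.uint8)
    k,l,s,c=cv2.connectedComponentsWithStats(m)
    for i in range(1,k):
        if s[i,4]<150: continue
        q=W[l==i]; x=cv2.minAreaRect(q[:,:2].astype(np.float32))
        print(i,s[i],'maxz',q[:,2].max().round(4),np.round(x[0],4),np.round(x[1],4),round(x[2],1))
E
```

```text
w_stand 2.8833 [ 0.4232 -0.2176  0.27  ] [1.042e-01 9.946e-01 1.000e-04 0.000e+00] [-0.57  0.2   1.82  0.    1.13 -1.93]
table -0.0007163496091605048
1 [ 250  119   51  117 5008] maxz 0.1066 [ 0.4215 -0.2201] [0.064  0.1225] 77.9
w_att 4.45 [0.4444 0.1874 0.2201] [-2.570e-02  9.997e-01 -0.000e+00  1.000e-04] [ 0.3   0.27  1.86 -0.    1.02 -1.32]
table -0.0007477449985040518
1 [ 260  117   35  119 2888] maxz 0.0373 [0.4428 0.1875] [0.1325 0.0359] 3.8
```

```bash
sleep 0
```

```text
(no output)
```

View pics/w_stand.png

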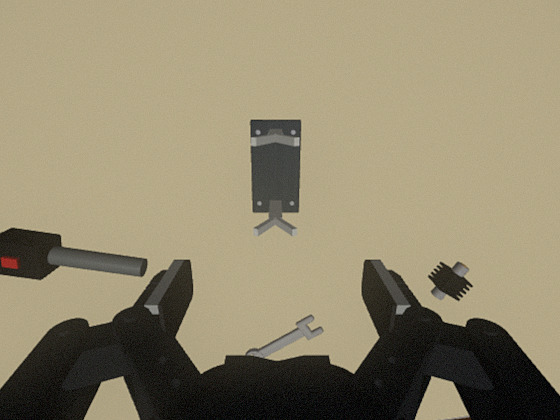

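View pics/w_att.png

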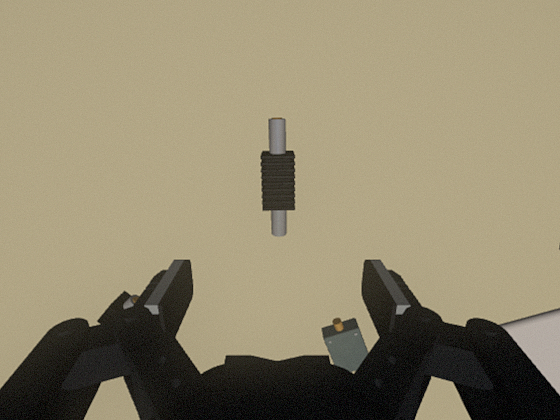

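The stand is in the middle of the first wrist view (base at columns 250–301, Y posts at rows ~140 and ~228), and the attenuator is at (277,180) in the second. Both sizes agree with the spec. I'll check the horns, then grasp.

```bash
python3 - <<'E'
from h import *
def ax(nm,c,lo,hi,ang):
    d=load(nm+'.pkl');W=pts(d,d['T']) if 'T' in d else pts(d)
    u=np.array([np.cos(np.radians(ang)),np.sin(np.radians(ang))]);n=np.array([-u[1],u[0]])
    rel=W[...,:2]-c; a=rel@u;b=rel@n
    m=(d['depth']>0)&(W[...,2]>lo)&(W[...,2]<hi)&(abs(a)<.075)&(abs(b)<.03)
    for s in (-1,1):
        k=m&(a*s>.035)
        if k.sum()>5: print(nm,s,k.sum(),'along',np.percentile(a[k],[2,50,98]).round(4),'across',np.percentile(b[k],[1,50,99]).round(4))
for n in ['w_stand','top0','scene0']: ax(n,[.4215,-.2201],.085,.13,-12.1)
for n in ['w_att','top0','scene0']: ax(n,[.4428,.1875],.008,.05,3.8)
E
```

```text
w_stand -1 333 along [-0.0504 -0.0468 -0.0425] across [-0.0223 -0.0063  0.0228]
w_stand 1 315 along [0.0432 0.0461 0.0515] across [-0.0224  0.0062  0.023 ]
top0 -1 80 along [-0.0506 -0.0468 -0.0429] across [-0.0222 -0.0075  0.023 ]
top0 1 75 along [0.0432 0.0469 0.0511] across [-0.0221 -0.0081  0.023 ]
scene0 -1 66 along [-0.0503 -0.0441 -0.0403] across [-0.0189 -0.0055  0.0241]
scene0 1 68 along [0.0448 0.0497 0.0532] across [-0.0175 -0.0066  0.0237]
w_att -1 509 along [-0.0653 -0.0513 -0.0358] across [-0.0089 -0.0003  0.008 ]
w_att 1 371 along [0.0358 0.0502 0.0654] across [-0.0082  0.0002  0.0084]
top0 -1 117 along [-0.0661 -0.0509 -0.0359] across [-0.0082 -0.0005  0.0083]
top0 1 120 along [0.0352 0.0506 0.0662] across [-0.008  -0.0003  0.0096]
scene0 -1 74 along [-0.0636 -0.0513 -0.0391] across [-0.0058  0.0038  0.0104]
scene0 1 159 along [0.0365 0.0568 0.0691] across [-0.0054  0.004   0.0111]
```

```bash
python3 - <<'E'
from cell import r, optics
from h import *
q=quat(183.5)
c=[.4428,.1875]
r.move_to([*c,.10],q); r.move_linear([*c,.028],vel=.08)
print(r.current_contact_force())
r.set_gripper(0.0,60); r.sleep(.2)
print(r.current_t(),r.current_opening(),r.current_tool_pos(),r.current_contact_force())
d=snap(r,optics,'w_grip')
E
```

```text
[-0.24929389  0.27017877  0.18204723]
6.7667 0.4086906959072552 [0.4429881  0.18755744 0.0284025 ] [-1.04315029 -0.26854747  5.25644046]
```

View pics/w_grip.png

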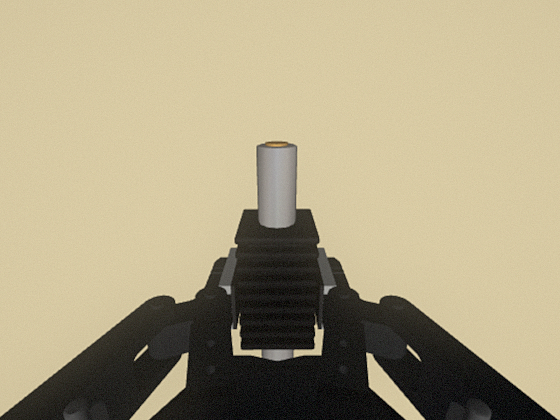

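The jaws have closed squarely on the fin block, with its connector centred at column 277. I'll lift and check that it sits level in the grip.

```bash
python3 - <<'E'
from cell import r, optics
from h import *
r.move_linear([*r.current_tool_pos()[:2],.20],vel=.15)
p,Q=r.current_tool_pos(),r.current_ee_rot()
print(r.current_t(),r.current_opening(),r.current_contact_force(),r.current_torque())
d=snap(r,optics,'w_lift')
for nm in ['w_grip','w_lift']:
    d=load(nm+'.pkl')
    X=pts(d,np.array(d['mount'])) # tool frame
    m=(d['depth']>0)&(abs(X[...,1])<.012)&(abs(X[...,0])>.032)&(abs(X[...,0])<.075)&(abs(X[...,2])<.022)
    m[:,:240]=0;m[:,315:]=0; m[240:]=0
    q=X[m]; print(nm,m.sum(),'x',np.percentile(q[:,0],[1,50,99]).round(4),'y',np.percentile(q[:,1],[2,50,98]).round(4),'top z',[ (round(a,3),np.percentile(q[(abs(q[:,0]-a)<.004),2],5).round(4)) for a in (.04,.048,.056,.062)])
E
```

```text
8.1167 0.4108432212871701 [-0.57277864  0.49012744 -1.56635833] [ 0.05937777 -0.05144682 -0.02070191]
w_grip 3108 x [0.0325 0.0508 0.0663] y [-0.0087 -0.0003  0.0082] top z [(0.04, np.float64(0.0018)), (0.048, np.float64(0.0017)), (0.056, np.float64(0.0018)), (0.062, np.float64(0.0017))]
w_lift 3111 x [0.0324 0.0507 0.0663] y [-0.0087 -0.0003  0.0082] top z [(0.04, np.float64(0.0018)), (0.048, np.float64(0.0017)), (0.056, np.float64(0.0017)), (0.062, np.float64(0.0018))]
```

View pics/w_lift.png

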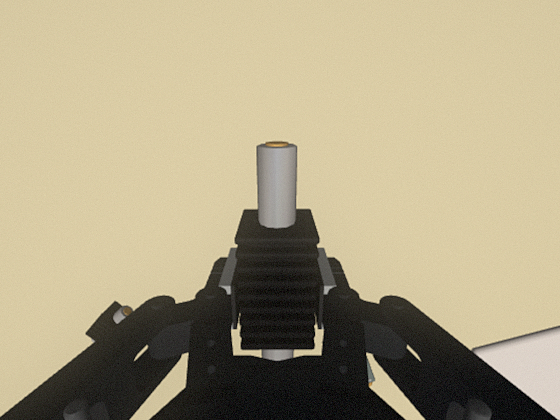

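The attenuator is level and centred in the grip: its connector axis is 10.8 mm below the TCP, against an expected 10.4. Next I'll carry it to just above the horns and look.

```bash
python3 - <<'E'
from cell import r, optics
from h import *
c=[.4216,-.2201]
r.move_to([*c,.22],quat(167.9))
r.move_linear([*c,.14],vel=.1)
print(r.current_t(),r.current_tool_pos(),r.current_ee_rot(),r.current_contact_force())
d=snap(r,optics,'w_over')
X=pts(d,np.array(d['mount']))
m=(d['depth']>0)&(X[...,2]>.025)&(X[...,2]<.055)&(abs(X[...,1])<.03)&(abs(X[...,0]-.047)<.012)
q=X[m];print(m.sum(),'horns x',np.percentile(q[:,0],[2,50,98]).round(4),'y',np.percentile(q[:,1],[1,50,99]).round(4))
d=optics.get_image('scene');cv2.imwrite('pics/s_over.png',cv2.convertScaleAbs(cv2.resize(d['pixels'][60:200,160:340,::-1],None,fx=4,fy=4),alpha=1.5))
E
```

```text
10.625 [ 0.42190809 -0.22022363  0.14047006] [ 1.05312815e-01  9.94439053e-01 -2.04460049e-04  3.73126812e-04] [-0.79512362  0.18472612 -2.20720957]
775 horns x [0.043  0.0475 0.0509] y [-0.0224  0.012   0.0232]
```

View pics/w_over.png

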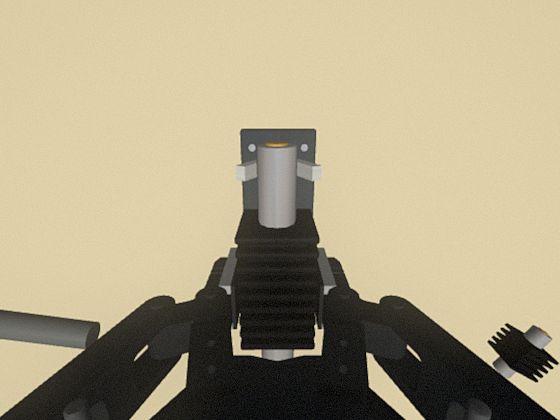

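View pics/s_over.png

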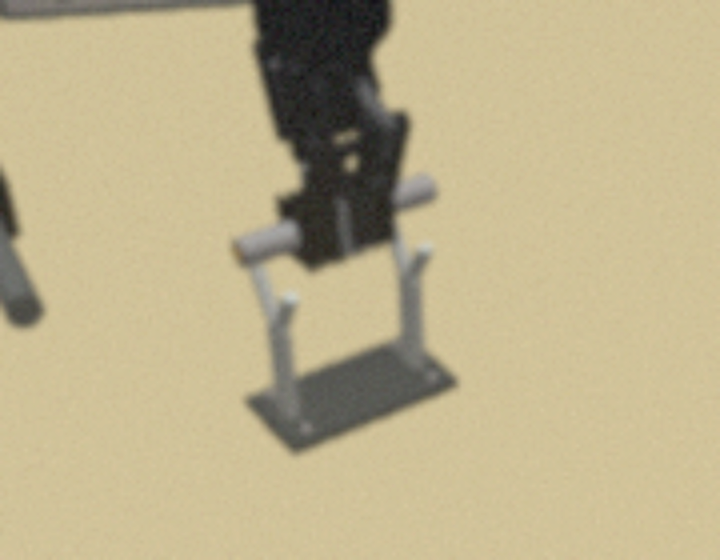

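The horns are centred on the connector to within 0.7 mm, with the horn tips at (246,172) and (310,172) and the connector at column 277. I'll lower it in small steps until the force shows contact.

```bash
python3 - <<'E'
from cell import r, optics
from h import *
c=[.4216,-.2201]
r.move_linear([*c,.109],vel=.06)
f0=np.array(r.current_contact_force()); print(f0.round(2))
z=.109
while z>.1005:
    z-=.001; r.move_linear([*c,z],vel=.02); r.sleep(.1)
    f=np.array(r.current_contact_force())-f0; print(round(z,4),r.current_tool_pos()[2].round(4),f.round(2))
    if f[2]>5: break
print(r.current_t())
snap(r,optics,'w_down')
d=optics.get_image('scene');cv2.imwrite('pics/s_down.png',cv2.convertScaleAbs(cv2.resize(d['pixels'][60:200,160:340,::-1],None,fx=4,fy=4),alpha=1.5))
E
```

```text
[-0.26  0.28 -1.86]
0.108 0.1082 [ 0.99  0.45 -0.35]
0.107 0.107 [ 0.11 -0.5  -0.14]
0.106 0.106 [ 0.34 -0.58  0.19]
0.105 0.105 [ 0.8  -0.56 -0.39]
0.104 0.1041 [1.81 3.   2.22]
0.103 0.1034 [1.2  7.43 9.36]
13.4917
```

View pics/s_down.png

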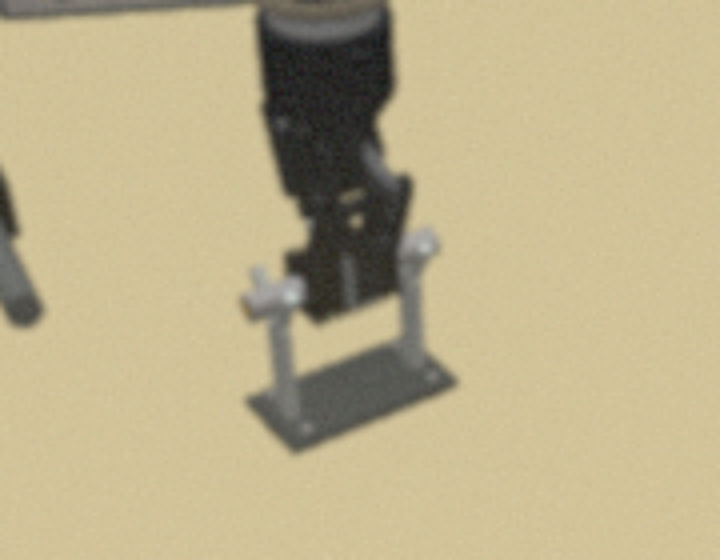

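There is contact at the expected height (0.1034). The sideways force of 7 N in +y means it's sitting about half a mm off, against one flank, so I'll ease it across and then release.

```bash
python3 - <<'E'
from cell import r, optics
from h import *
f0=np.array([-.26,.28,-1.86]); s=0
for k in range(4):
    f=np.array(r.current_contact_force())-f0; lat=f[0]*.21+f[1]*.978
    print(s,f.round(2),lat.round(2),r.current_tool_pos().round(4))
    if abs(lat)<3: break
    s+=.0003*np.sign(lat)
    r.move_linear([.4216+.21*s,-.2201+.978*s,.103],vel=.02); r.sleep(.1)
p0=r.current_tool_pos()
r.set_gripper(.55); r.sleep(.2)
print(r.current_t(),r.current_opening(),r.current_contact_force())
r.set_gripper(1.0)
snap(r,optics,'w_open')
d=optics.get_image('scene');cv2.imwrite('pics/s_open.png',cv2.convertScaleAbs(cv2.resize(d['pixels'][60:200,160:340,::-1],None,fx=4,fy=4),alpha=1.5))
print(r.current_t(),r.current_contact_force())
E
```

```text
0 [1.78 7.01 8.46] 7.23 [ 0.4219 -0.2197  0.1034]
0.0003 [1.79 5.02 8.16] 5.29 [ 0.4219 -0.2197  0.1033]
0.0006 [0.12 2.28 8.26] 2.26 [ 0.4219 -0.2196  0.1033]
14.7667 0.5485118440426638 [ 0.16154703 -0.26790535 -0.63241842]
15.3333 [-0.26725395  0.84515797  0.41475589]
```

View pics/s_open.png

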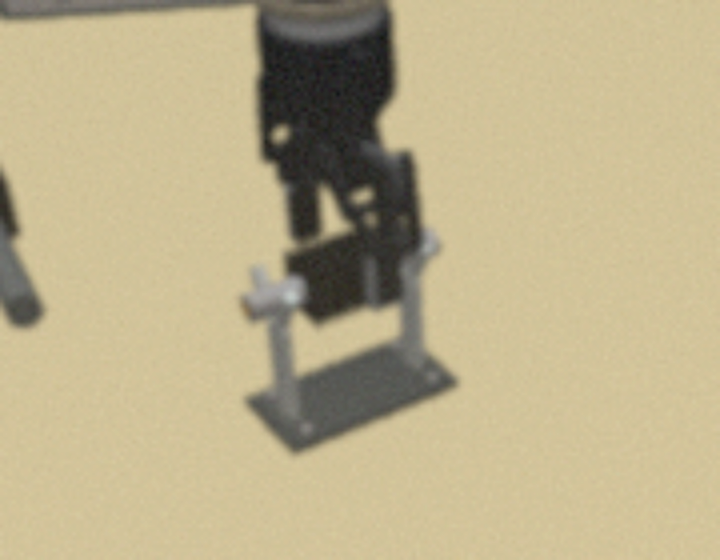

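View pics/w_open.png

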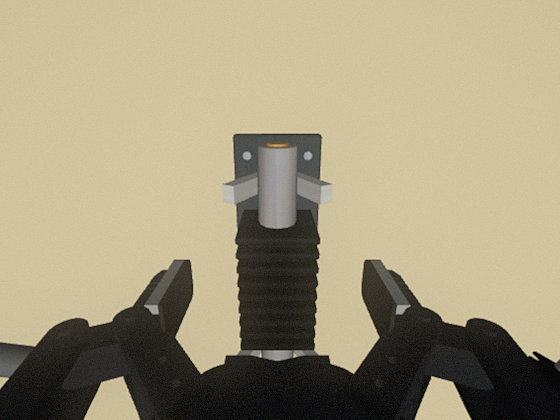

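The jaws are open and clear, and both connectors sit in their notches (wrist view: connector at column 277, midway between the horns). I'll retreat straight up and measure the result.

```bash
python3 - <<'E'
from cell import r, optics
from h import *
p=r.current_tool_pos()
r.move_linear([p[0],p[1],.27],vel=.15)
d=snap(r,optics,'w_fin')
W=pts(d,d['T']);c=np.array([.4216,-.2199])
u=np.array([np.cos(np.radians(-12.1)),np.sin(np.radians(-12.1))]);n=np.array([-u[1],u[0]])
a=(W[...,:2]-c)@u;b=(W[...,:2]-c)@n;ok=d['depth']>0
for lo,hi,w in [(-.066,-.053,.004),(-.029,.029,.016),(.053,.066,.004)]:
    m=ok&(a>lo)&(a<hi)&(abs(b)<w)&(W[...,2]>.08); print(m.sum(),'top z',np.percentile(W[...,2][m],[5,50,95]).round(4))
m=ok&(abs(b)<.03)&(W[...,2]>.085)&(abs(a)<.08)
print('extent along',np.percentile(a[m],[.5,99.5]).round(4))
x=cv2.minAreaRect(np.stack([a,b],-1)[ok&(W[...,2]>.095)&(abs(a)<.028)&(abs(b)<.025)].astype(np.float32));print('block',x)
for nm in ['scene','top']:
    e=optics.get_image(nm); cv2.imwrite(f'pics/{nm}_fin.png',e['pixels'][:,:,::-1])
    V=pts(e);okk=e['depth']>0
    for t,q in [('short',(.633,-.0064)),('div',(.680,.297))]:
        m=okk&(np.hypot(V[...,0]-q[0],V[...,1]-q[1])<.07)&(V[...,2]>.006)
        if m.any(): x=cv2.minAreaRect(V[m][:,:2].astype(np.float32));print(nm,t,np.round(x[0],4),np.round(x[1],4),round(x[2],1))
print(r.current_t())
E
```

```text
117 top z [0.0979 0.1005 0.1018]
10097 top z [0.1056 0.3301 0.3438]
86 top z [0.0999 0.1008 0.1018]
extent along [-0.0613  0.0592]
block ((1.259148120880127e-06, 2.72504985332489e-06), (0.05599425733089447, 0.049998171627521515), 0.009823390282690525)
scene short [ 0.6362 -0.0046] [0.0375 0.0621] 46.7
scene div [0.6822 0.2987] [0.0944 0.05  ] 24.3
top short [0.628 0.003] [0.0638 0.0867] 46.9
top div [0.682  0.2939] [0.0957 0.0713] 15.5
16.75
```

View pics/w_fin.png

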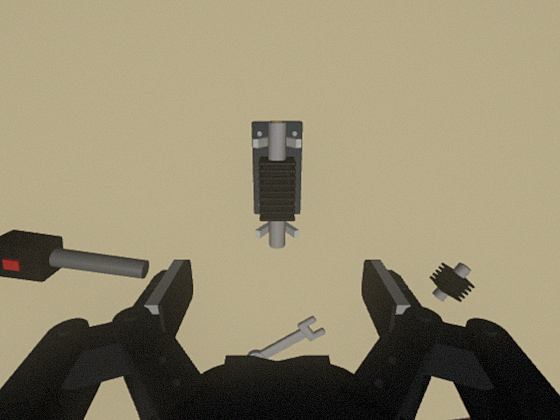

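View pics/scene_fin.png

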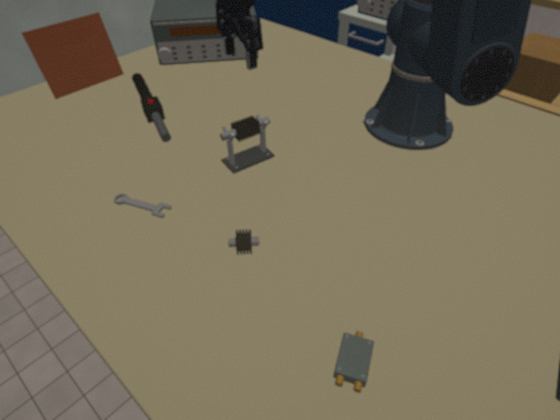

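The attenuator is lying level in the stand, with connector tops at 0.1005 and 0.1008 m. The bystanders haven't moved, so I'm handing in.

```bash
python3 - <<'E'
from cell import r
print(r.current_t(),r.current_contact_force()); r.hand_in()
E
```

```text
16.75 [ 0.02454893 -0.1509385  -0.02847093]
the job is handed in; nothing more can be done
```

I picked up the longer attenuator and laid it across the stand, with a connector in each V notch. I opened the jaws only after contact at the expected height, with the sideways force eased to about 2 N. I then backed straight up and handed in at 16.75 s with the gripper clear.

**Last checks that passed:**
- **Level:** the connector tops measured 100.5 and 100.8 mm up, against 102 mm expected. The wrist camera was also reading the bench about 0.7 mm low.
- **Bystanders:** the scene camera puts the short attenuator and the divider box within 0.5 mm of where they started.

**Checks that failed or disagreed:**
- **Block outline:** in the last wrist view my filter also caught the gripper, so that outline fit and the height over the block mean nothing. I relied on the connector heights and the pictures instead.
- **Length:** the same view gave about 121 mm along the attenuator instead of 132 mm. I put that down to the mask cutting off the ends, but did not check it.
- **Top camera:** its last fits of the bystanders came out too large (short attenuator 64 x 87 mm), probably because of noise at its low height cut-off. I used the scene camera for them.
- **Stand position:** the scene camera differed from the top and wrist cameras by about 3 mm, so I used the wrist reading.

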